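Fit the inverter's capacitors into their clamps

TASK

Fit the three can capacitors into the open inverter chassis: stand each one upright, terminals up, on the chassis floor inside the clamp ring made for its size, the smallest in the smallest ring, the middle one in the middle ring and the largest in the largest. Set them down, do not drop or knock them over, and leave the choke, the heatsink and the relay where they lie.

Things in the scene. Friction and masses are not known exactly. Their poses are not given: they have to be found in the camera images.
- cap_small: the small can capacitor: a bare aluminium cylinder with a black top disc and two small brass terminals, loose, standing upright. Diameter 28 mm, 60 mm tall including the terminals, which are the top 6 mm (the straight can is 54 mm tall). Origin: centre of its underside; z points up to the terminals. 50 g, give or take a quarter.
- cap_middle: the middle can capacitor: a bare aluminium cylinder with a black top disc and two small brass terminals, loose, standing upright. Diameter 40 mm, 70 mm tall including the terminals, which are the top 6 mm (the straight can is 64 mm tall). Origin: centre of its underside; z points up to the terminals. 110 g, give or take a quarter.
- cap_large: the large can capacitor: a bare aluminium cylinder with a black top disc and two small brass terminals, loose, standing upright. Diameter 54 mm, 80 mm tall including the terminals, which are the top 6 mm (the straight can is 74 mm tall). Origin: centre of its underside; z points up to the terminals. 220 g, give or take a quarter.
- ring_small: the small clamp ring: an upright-walled open steel hoop fixed on the chassis floor, inner diameter 44 mm, outer 52 mm, 12 mm high, with a small screw ear outside. Origin: centre of the hoop at floor level (the chassis floor, where the capacitor's underside ends up); z up.
- ring_middle: the middle clamp ring: an upright-walled open steel hoop fixed on the chassis floor, inner diameter 56 mm, outer 64 mm, 12 mm high, with a small screw ear outside. Origin: centre of the hoop at floor level (the chassis floor, where the capacitor's underside ends up); z up.
- ring_large: the large clamp ring: an upright-walled open steel hoop fixed on the chassis floor, inner diameter 70 mm, outer 78 mm, 12 mm high, with a small screw ear outside. Origin: centre of the hoop at floor level (the chassis floor, where the capacitor's underside ends up); z up.
- chassis: the open inverter chassis: a fixed grey sheet-metal pan, 240 x 240 mm outside, rim 20 mm high, walls and floor 4 mm thick. Origin: centre of its underside, z up. Its floor is 4 mm above the origin. It carries the three clamp rings near three of its corners, centres 110 mm apart along its sides; in the fourth corner (-x, -y) a fixed transformer, 56 mm square, reaches 34 mm above the origin.
- choke: a copper ring-shaped choke lying flat, outer diameter 52 mm, 22 mm high; loose, to be left alone. Origin: centre of its underside.
- heatsink: a black finned heatsink 50 x 40 x 25 mm; loose, to be left alone. Origin: centre of its underside.
- relay: a white box-shaped relay 34 x 28 x 22 mm; loose, to be left alone. Origin: centre of its underside.

How it is judged:
By the outcome, as a careful person would: the job done as asked, in the order asked, and still so for the second after the job is handed in, with the robot touching nothing.
It also fails if it takes over 80 s, if anything falls off the work surface, if the arm or the gripper's body presses on something with over 40 N, if the wrist force passes 120 N, or if a joint passes its speed limit or range.

ROBOT

A 6-joint arm with a two-finger parallel gripper is mounted at the origin on the work surface. World frame = base frame: x ahead of the robot, y to its left, z up, the work surface at z = 0. Lengths are in m, angles in rad, forces in N, time in s.
With the tool pointing down it reaches from about 0.3 to 0.875 m from the base axis. Payload 6.4 kg.
Tool frame: the origin (TCP) lies midway between the tips of the shut fingers; the grasp point (between the pads) lies 19 mm behind it; z points along the fingers, y is the line along which they close (so a half turn about z gives the same grasp; the last joint's range is limited). The gripper opens to 85 mm and grips with 20 to 120 N. Pads are 22 mm wide; open, the fingers measure 114 mm over their backs; the gripper's body (76 mm by 85 mm) begins 54 mm behind the grasp point. The pads swing forward as they close: fully open they stand 13 mm farther back than shut.
Start: joints at [-1.34, 0.181, 1.607, -0, 1.354, -0.206], TCP at [0.243, -0.521, 0.231] pointing down, gripper open.
Joint ranges: [-2.99, 2.99], [-0.89, 2.07], [0.3, 2.58], [-1.14, 4.28], [0, 2.63], [-3.12, 3.12]. Speed limits (rad/s): [2.57, 2.57, 3.01, 3.14, 3.14, 3.14].

INTERFACE

Orientations are given as a unit quaternion [w, x, y, z].
In Python, from bench import sensors, vision, ctrl gives the robot as it stands.
- The arm moves only by the tool carry_out, never from a script. Its argument "deltas" is text: rows parted by semicolons, each of 7 numbers parted by spaces: the shift along the tool's x, y, z in mm, then the turn, a rotation vector about the tool's x, y, z in rad, then the closure, from 0 (fully open) to 1 (shut). In form: tx ty tz ax ay az claw; .... A call has 1 to 12 rows; each row is the pose to reach, as a shift and turn from the pose commanded when the call began, along the tool's axes at that moment; what a row does not reach only later rows make up. A row lasts 1/8 s, in which the tool goes at most 62.5 mm and 10.7 degrees, less where a joint would pass 70% of its speed; a pose out of reach is approached as far as the arm can. A call with a gripper value outside its range is refused whole. The fingers move at their own pace and stop on an object; the grip force is fixed at half the most. Time passes only in rows, so rows that repeat a pose let the fingers close. It gives the time, the measured TCP pose, the force, the opening and the grip force at its end, in the units of the state.
- sensors.get_obs(): the state, without advancing time (a new reading comes with each control period).
- vision.camera(name): name is "side" or "top" or "wrist"; returns the picture (400x640x3 uint8, blue, green, red); there is no depth.
- vision.camera_model(name): a dict with "K" (3x3 intrinsics, pixels), "extrinsics" (4x4, takes a point from world to camera coordinates); the wrist camera has in their place "hand_eye" (4x4, takes a point from camera to tool coordinates, whose origin is the TCP and whose axes are the flange's). Camera axes: x right, y down, z forward; pixel columns grow to the right and rows downward; lengths in m; the calibration is good to about 2 mm. A picture is of the moment at which its call begins: read the wrist's pose just before it. camera_model takes no time and is no camera call.
- ctrl.hand_in(): hands the job in; it is judged then, once.
The state is a dict: "time_s": time; "q": joint angles; "dq": joint speeds; "joint_efforts": joint torques, N m; "eef_pos": TCP position; "eef_rot": TCP orientation; "wrist_force": force on the tool from outside, world axes, zero at the start; "torque": the same for the moment, N m; "opening": opening from 0.0 (shut) to 1.0 (fully open); "grasp_force": force on a finger pad.
Only numpy, scipy, OpenCV 4.12 (cv2) and the standard library are available. Lean on these libraries where they do the work, as an engineer would, in place of code of your own. Each camera call takes 0.05 s, during which the arm holds its last target. There are 200 camera calls.

## Working session

There is one attempt and no reset: what is moved stays moved. The work goes in short steps, Python scripts to look and compute and a tool call to move; the robot and the scene stay as the last step left them, time stands still between calls to the robot, and variables do not carry over. Pictures are saved under pics/ and viewed, at most 14 in all, crops included, and the job is handed in when it is done.

Besides the shell and the picture viewer there is one more tool, called as name(argument=value, ...) on one line, values as JSON. carry_out: Moves the arm, as the interface text tells. Its arguments: {"type":"object","properties":{"deltas":{"type":"string"}},"required":["deltas"]}

```bash
mkdir -p pics; ls; python3 - <<'E'
from bench import sensors,vision
import cv2,numpy as np
np.set_printoptions(precision=4,suppress=True)
for n in("top","side"):
    im=vision.camera(n);cv2.imwrite(f"pics/{n}0.png",im)
    print(n,vision.camera_model(n))
print(vision.camera_model("wrist"));print(sensors.get_obs())
E
```

```text
pics
top {'K': array([[362.6676,   0.    , 321.6664],
       [  0.    , 362.6676, 196.2704],
       [  0.    ,   0.    ,   1.    ]]), 'extrinsics': array([[-0.0219, -0.9997,  0.0089, -0.0072],
       [-0.9827,  0.0199, -0.1842,  0.5219],
       [ 0.184 , -0.0128, -0.9828,  0.6437],
       [ 0.    ,  0.    ,  0.    ,  1.    ]])}
side {'K': array([[362.5566,   0.    , 312.9434],
       [  0.    , 362.5566, 199.0423],
       [  0.    ,   0.    ,   1.    ]]), 'extrinsics': array([[-0.9538, -0.3002, -0.0127,  0.5235],
       [-0.2257,  0.7438, -0.6292,  0.1536],
       [ 0.1983, -0.5973, -0.7772,  0.6183],
       [ 0.    ,  0.    ,  0.    ,  1.    ]])}
{'K': array([[297.4936,   0.    , 318.0602],
       [  0.    , 297.4936, 203.0721],
       [  0.    ,   0.    ,   1.    ]]), 'hand_eye': array([[ 0.0002, -0.9569, -0.2904,  0.0742],
       [ 1.    ,  0.0005, -0.0009, -0.0016],
       [ 0.001 , -0.2904,  0.9569, -0.1417],
       [ 0.    ,  0.    ,  0.    ,  1.    ]])}
{'time_s': 0.1, 'q': array([-1.3403,  0.1815,  1.6079,  0.    ,  1.3538, -0.2063]), 'dq': array([-0.    , -0.0028, -0.0039, -0.    , -0.0002,  0.0005]), 'joint_efforts': array([ -0.0001, -44.588 , -35.2236,  -0.0002,   0.0042,  -0.    ]), 'eef_pos': array([ 0.2432, -0.5205,  0.2305]), 'eef_rot': array([-0.0008,  0.9762,  0.2167, -0.    ]), 'wrist_force': array([ 0.1784,  0.1159, -0.0955]), 'torque': array([-0.0139, -0.0237,  0.0661]), 'grasp_force': 0.0, 'opening': 1.0005850943315389}
```

View pics/top0.png

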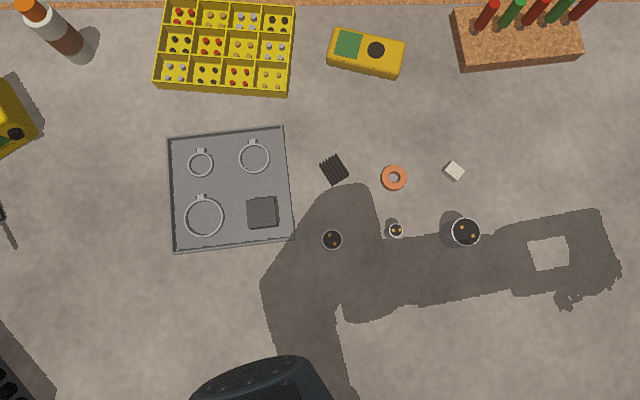

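View pics/side0.png

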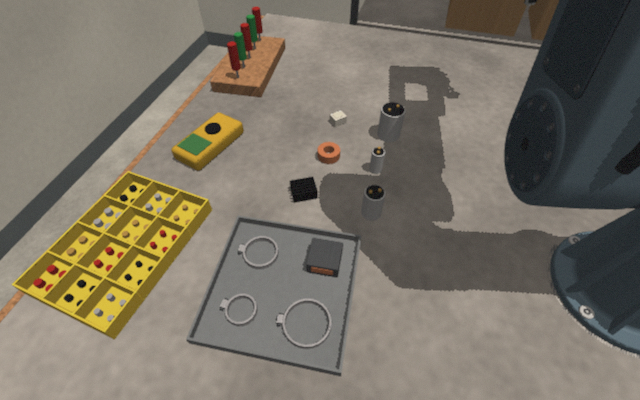

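The top view shows the chassis at left, with ring centres at about small (200,163), middle (254,157) and large (204,217). The caps are middle (332,240), small (396,230) and large (466,232). The side view agrees: rings at (239,308), (260,251), (305,322) and caps at (374,200), (378,160), (391,120).

```bash
cat > h.py <<'E'
from bench import sensors,vision
import cv2,numpy as np
from scipy.spatial.transform import Rotation as R
np.set_printoptions(precision=4,suppress=True)
def cam(n):
    m=vision.camera_model(n);K=m["K"]
    if n=="wrist":
        o=sensors.get_obs();w,x,y,z=o["eef_rot"];T=np.eye(4)
        T[:3,:3]=R.from_quat([x,y,z,w]).as_matrix();T[:3,3]=o["eef_pos"];T=T@m["hand_eye"]
    else: T=np.linalg.inv(m["extrinsics"])
    return K,T,vision.camera(n)
def toplane(uv,K,T,z):
    uv=np.asarray(uv,float).reshape(-1,2)
    d=np.c_[uv,np.ones(len(uv))]@np.linalg.inv(K).T@T[:3,:3].T
    return T[:3,3]+d*((z-T[2,3])/d[:,2])[:,None]
def blob(mask,seed,r):
    """contour nearest the seed of good size"""
    m=np.zeros_like(mask);cv2.circle(m,seed,r,255,-1);m&=mask
    cs,_=cv2.findContours(m,cv2.RETR_EXTERNAL,cv2.CHAIN_APPROX_NONE)
    return max(cs,key=cv2.contourArea)[:,0]
def circ(p):
    A=np.c_[2*p[:,:2],np.ones(len(p))];s=np.linalg.lstsq(A,(p[:,:2]**2).sum(1),rcond=None)[0]
    return s[0],s[1],np.sqrt(s[2]+s[0]**2+s[1]**2)
E
python3 - <<'E'
from h import *
S={"top":dict(cs=(396,230,9),cm=(332,240,14),cl=(466,232,18),rs=(200,163,18),rm=(254,157,20),rl=(204,217,24)),
"side":dict(cs=(378,153,8),cm=(375,192,13),cl=(392,110,15),rs=(239,308,22),rm=(260,251,24),rl=(305,322,32))}
H=dict(cs=.054,cm=.064,cl=.074,rs=.016,rm=.016,rl=.016)
for n in S:
    K,T,im=cam(n);g=cv2.cvtColor(im,cv2.COLOR_BGR2GRAY);hsv=cv2.cvtColor(im,cv2.COLOR_BGR2HSV)
    vis=im.copy()
    for k,(u,v,r) in S[n].items():
        if k[0]=="c": mask=((g<58)|(hsv[...,1]>110)).astype(np.uint8)*255
        else: mask=(g>150).astype(np.uint8)*255
        try:
            p=blob(mask,(u,v),r); P=toplane(p,K,T,H[k]); print(n,k,len(p),np.array(circ(P)))
            if k[0]=="c": print("   centroid",toplane(p.mean(0),K,T,H[k]))
            cv2.polylines(vis,[p],True,(0,0,255),1)
        except Exception as e: print(n,k,e)
    cv2.imwrite(f"pics/v_{n}.png",cv2.resize(vis[100:380,150:510],None,fx=2,fy=2))
E
```

```text
top cs 48 [ 0.4546 -0.1547  0.0077]
   centroid [[ 0.4528 -0.1545  0.054 ]]
top cm 48 [ 0.439  -0.0347  0.0151]
   centroid [[ 0.439 -0.035  0.064]]
top cl 153 [ 0.449  -0.2775  0.0199]
   centroid [[ 0.4481 -0.2805  0.074 ]]
top rs 76 [0.6024 0.2282 0.0254]
top rm 92 [0.6126 0.1192 0.031 ]
top rl 213 [0.4914 0.2172 0.0372]
side cs 21 [ 0.4547 -0.1594  0.0092]
   centroid [[ 0.4544 -0.1586  0.054 ]]
side cm 43 [ 0.439  -0.038   0.0159]
   centroid [[ 0.4387 -0.0377  0.064 ]]
side cl 48 [ 0.4471 -0.2826  0.0221]
   centroid [[ 0.4473 -0.2824  0.074 ]]
side rs 55 [0.6136 0.2228 0.0163]
side rm 58 [0.6208 0.1162 0.0252]
side rl 261 [0.4922 0.2161 0.0374]
```

View pics/v_top.png

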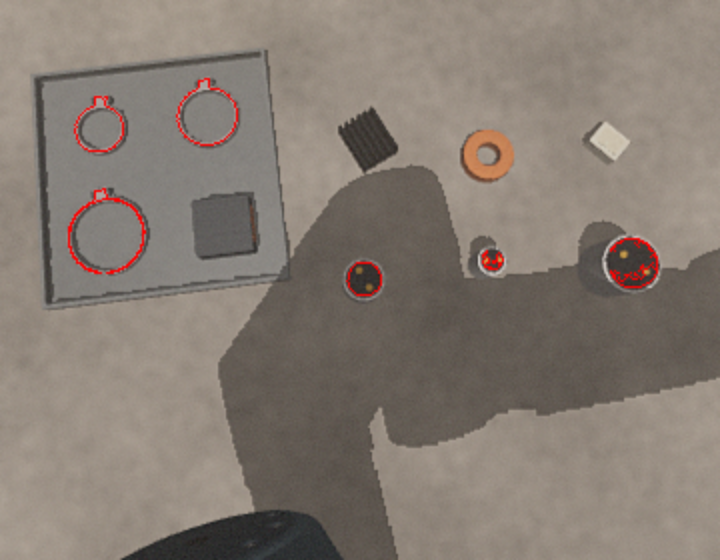

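The masks sit well on the cap tops and the ring rims (the ear biases the ring fit slightly). Now I'll move above the small cap, with the tool aligned to the world axes.

carry_out(deltas="60 -42 5 0 0 0.15 0; 116 -80 15 0 0 0.3 0; 173 -120 20 0 0 0.437 0; 230 -160 25 0 0 0.437 0; 285 -200 30 0 0 0.437 0; 330 -230 30 0 0 0.437 0; 346 -240 30 0 0 0.437 0; 346 -240 30 0 0 0.437 0; 346 -240 30 0 0 0.437 0")

```text
time_s: 1.32
eef_pos: [0.4551, -0.1574, 0.2012]
eef_rot: [0.0, 1.0, 0.0, -0.0]
wrist_force: [0.5, 0.3, 0.3]
opening: 1.001
grasp_force: 0.0
```

```bash
python3 - <<'E'
from h import *
o=sensors.get_obs();print(o["eef_pos"],o["eef_rot"])
K,T,im=cam("wrist");cv2.imwrite("pics/w1.png",im)
c=np.linalg.inv(T)@[.4545,-.157,.054,1];print((K@c[:3])[:2]/c[2])
E
```

```text
[ 0.4551 -0.1574  0.2012] [ 0.0001  1.      0.0003 -0.0002]
[319.4328 189.9271]
```

View pics/w1.png

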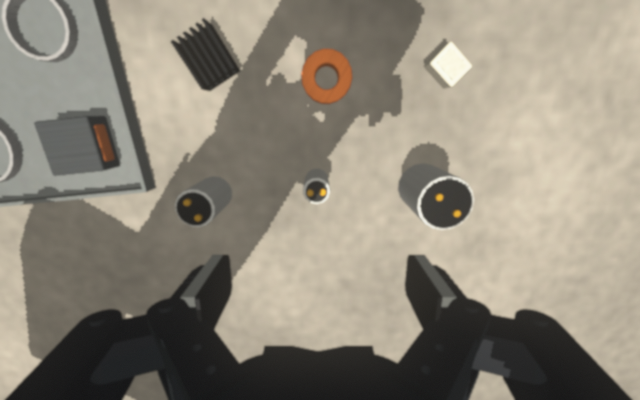

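The wrist view shows the small cap at (317,190), against (319,190) predicted, with the middle cap at (195,208) and the large at (445,203). I'll refine all three caps from this picture.

```bash
python3 - <<'E'
from h import *
K,T,im=cam("wrist");g=cv2.cvtColor(im,cv2.COLOR_BGR2GRAY);hsv=cv2.cvtColor(im,cv2.COLOR_BGR2HSV)
m=((g<75)|(hsv[...,1]>110)).astype(np.uint8)*255
for k,s,r,z in(("s",(317,190),14,.054),("m",(195,208),22,.064),("l",(445,203),30,.074)):
    p=blob(m,s,r);h=cv2.convexHull(p)[:,0];(c,rad)=cv2.minEnclosingCircle(h);print(k,c,rad,toplane(c,K,T,z),circ(toplane(h,K,T,z)))
E
```

```text
s (315.5, 190.7857208251953) 9.754746437072754 [[ 0.4534 -0.1536  0.054 ]] (np.float64(0.45369867179272955), np.float64(-0.15335359834704088), np.float64(0.009504108183288616))
m (193.11038208007812, 208.30519104003906) 17.24248504638672 [[ 0.4383 -0.033   0.064 ]] (np.float64(0.437734601642701), np.float64(-0.033061126181522404), np.float64(0.016359529619774733))
l (445.9444580078125, 203.27777099609375) 24.618810653686523 [[ 0.4464 -0.277   0.074 ]] (np.float64(0.44647663468152804), np.float64(-0.2765314929902608), np.float64(0.0223769696378783))
```

carry_out(deltas="-1 -2 50 0 0 0 0; -1 -2 100 0 0 0 0; -1 -2 140 0 0 0 0; -1 -2 165 0 0 0 0; -1 -2 178 0 0 0 0; -1 -2 183 0 0 0 0; -1 -2 183 0 0 0 0.3; -1 -2 183 0 0 0 0.5; -1 -2 183 0 0 0 0.6; -1 -2 183 0 0 0 0.7; -1 -2 183 0 0 0 0.8; -1 -2 183 0 0 0 0.8")

```text
time_s: 2.92
eef_pos: [0.4548, -0.1554, 0.0191]
eef_rot: [0.0, 1.0, 0.0, 0.0]
wrist_force: [-0.6, -0.0, 7.2]
opening: 0.312
grasp_force: 58.5
```

carry_out(deltas="0 0 -10 0 0 0 0.8; 0 0 -30 0 0 0 0.8; 0 0 -60 0 0 0 0.8; 0 0 -90 0 0 0 0.8; 0 0 -115 0 0 0 0.8; 0 0 -120 0 0 0 0.8")

```text
time_s: 3.68
eef_pos: [0.4554, -0.1558, 0.1405]
eef_rot: [0.001, 1.0, -0.0, 0.002]
wrist_force: [-0.1, 0.1, -0.8]
opening: 0.315
grasp_force: 59.0
```

carry_out(deltas="10 -25 0 0 0 0 0.8; 28 -75 0 0 0 0 0.8; 48 -125 0 0 0 0 0.8; 67 -175 0 0 0 0 0.8; 87 -225 0 0 0 0 0.8; 106 -275 0 0 0 0 0.8; 125 -325 0 0 0 0 0.8; 138 -360 0 0 0 0 0.8; 145 -380 0 0 0 0 0.8; 146 -382 0 0 0 0 0.8; 146 -382 0 0 0 0 0.8")

```text
time_s: 5.05
eef_pos: [0.5999, 0.2257, 0.1378]
eef_rot: [0.0, 1.0, -0.0, -0.001]
wrist_force: [-0.2, -0.4, -1.4]
opening: 0.313
grasp_force: 59.1
```

```bash
python3 - <<'E'
from h import *
o=sensors.get_obs();print(o["eef_pos"],o["opening"],o["grasp_force"])
K,T,im=cam("wrist");cv2.imwrite("pics/w2.png",im)
g=cv2.cvtColor(im,cv2.COLOR_BGR2GRAY);print(g.max())
for p in([.6,.227,.016],[.611,.119,.016],[.4915,.217,.016]):
    c=np.linalg.inv(T)@[*p,1];print((K@c[:3])[:2]/c[2])
E
```

```text
[0.5999 0.2257 0.1378] 0.31279521425976736 59.1056227684021
236
[318.4593 196.0506]
[437.3441 184.3037]
[328.238  297.9646]
```

View pics/w2.png

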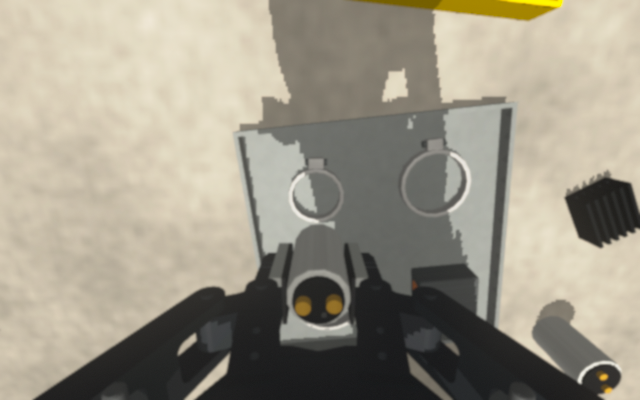

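The wrist view shows the small cap held upright at (320,300). The small ring is at (316,194) and the middle ring at (436,182), both within 2–3 mm of estimate, so I'll correct slightly and lower.

carry_out(deltas="1 -2.5 20 0 0 0 0.8; 1 -2.5 50 0 0 0 0.8; 1 -2.5 75 0 0 0 0.8; 1 -2.5 92 0 0 0 0.8; 1 -2.5 103 0 0 0 0.8; 1 -2.5 109 0 0 0 0.8; 1 -2.5 112 0 0 0 0.8; 1 -2.5 113.5 0 0 0 0.8; 1 -2.5 113.5 0 0 0 0.8")

```text
time_s: 6.22
eef_pos: [0.6017, 0.2294, 0.0253]
eef_rot: [-0.0, 1.0, -0.0, 0.0]
wrist_force: [0.6, 0.0, -0.3]
opening: 0.312
grasp_force: 59.1
```

carry_out(deltas="0 0 0.7 0 0 0 0.8; 0 0 1.4 0 0 0 0.8; 0 0 1.8 0 0 0 0.8; 0 0 1.8 0 0 0 0.8")

```text
time_s: 6.72
eef_pos: [0.6014, 0.2293, 0.0232]
eef_rot: [-0.0, 1.0, -0.0, 0.0]
wrist_force: [-0.5, -0.7, 1.7]
opening: 0.312
grasp_force: 59.1
```

carry_out(deltas="0 0 0.5 0 0 0 0.8; 0 0 0.5 0 0 0 0.8")

```text
time_s: 6.98
eef_pos: [0.6014, 0.2293, 0.0232]
eef_rot: [0.0, 1.0, -0.0, 0.0]
wrist_force: [-1.9, -0.7, 5.4]
opening: 0.312
grasp_force: 59.2
```

Firm contact, so I'll release gently, rise straight up, then look.

carry_out(deltas="0 0 0 0 0 0 0.66; 0 0 0 0 0 0 0.6; 0 0 0 0 0 0 0.5; 0 0 0 0 0 0 0.35; 0 0 0 0 0 0 0.15; 0 0 -5 0 0 0 0; 0 0 -20 0 0 0 0; 0 0 -50 0 0 0 0; 0 0 -90 0 0 0 0; 0 0 -130 0 0 0 0; 0 0 -150 0 0 0 0; 0 0 -150 0 0 0 0")

```text
time_s: 8.48
eef_pos: [0.6024, 0.2295, 0.1746]
eef_rot: [-0.0, 1.0, -0.0, 0.002]
wrist_force: [-0.2, -0.2, 0.1]
opening: 1.006
grasp_force: 0.0
```

```bash
python3 - <<'E'
from h import *
o=sensors.get_obs();print(o["eef_pos"],o["opening"])
K,T,im=cam("wrist");t=cam("top")[2]
cv2.imwrite("pics/w3.png",np.hstack([im[60:260,180:500],cv2.resize(t[110:210,150:310],(320,200))]))
E
```

```text
[0.6024 0.2295 0.1746] 1.0056350888351766
```

View pics/w3.png

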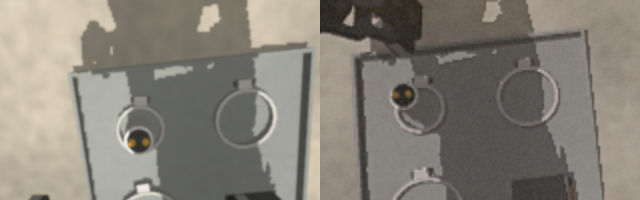

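```bash
python3 - <<'E'
from h import *
m=vision.camera_model("top");print(toplane([191,157.5],m["K"],np.linalg.inv(m["extrinsics"]),.058),toplane([200,163.8],m["K"],np.linalg.inv(m["extrinsics"]),.016))
K,T,im=cam("wrist");print(toplane([[318,201.5],[435,178],[319,190]],K,T,.058)[0],toplane([[320,189.5],[425.5,178]],K,T,.016))
print(sensors.get_obs()["eef_pos"])
E
```

```text
[[0.6004 0.2304 0.058 ]] [[0.5997 0.2266 0.016 ]]
[0.5979 0.2309 0.058 ] [[0.5982 0.2289 0.016 ]
 [0.6102 0.1216 0.016 ]]
[0.6001 0.229  0.1704]
```

The small cap stands inside its ring, about 2–4 mm off centre against 8 mm of clearance. Next is the middle cap.

carry_out(deltas="-25 40 0 0 0 0 0; -55 90 0 0 0 0 0; -85 140 0 0 0 0 0; -115 190 0 0 0 0 0; -142 235 0 0 0 0 0; -158 258 0 0 0 0 0; -161.5 264 0 0 0 0 0; -161.5 264 30 0 0 0 0; -161.5 264 60 0 0 0 0")

```text
time_s: 9.75
eef_pos: [0.4401, -0.0341, 0.1113]
eef_rot: [-0.0, 1.0, -0.0, 0.0]
wrist_force: [0.5, -0.2, -0.1]
opening: 1.0
grasp_force: 0.0
```

carry_out(deltas="0 0 40 0 0 0 0; 0 0 65 0 0 0 0; 0 0 78 0 0 0 0; 0 0 84 0 0 0 0; 0 0 84 0 0 0 0.2; 0 0 84 0 0 0 0.4; 0 0 84 0 0 0 0.5; 0 0 84 0 0 0 0.6; 0 0 84 0 0 0 0.7; 0 0 84 0 0 0 0.7")

```text
time_s: 11.0
eef_pos: [0.4405, -0.035, 0.0294]
eef_rot: [0.0, 1.0, -0.0, 0.001]
wrist_force: [-1.5, 0.2, 5.7]
opening: 0.458
grasp_force: 59.7
```

carry_out(deltas="0 0 -8 0 0 0 0.7; 0 0 -25 0 0 0 0.7; 0 0 -55 0 0 0 0.7; 0 0 -85 0 0 0 0.7; 0 0 -105 0 0 0 0.7; 0 0 -110 0 0 0 0.7")

```text
time_s: 11.75
eef_pos: [0.4406, -0.035, 0.1401]
eef_rot: [0.001, 1.0, -0.0, 0.001]
wrist_force: [0.1, 0.9, -1.0]
opening: 0.454
grasp_force: 60.4
```

carry_out(deltas="18 -16 0 0 0 0 0.7; 50 -45 0 0 0 0 0.7; 85 -77 0 0 0 0 0.7; 120 -108 0 0 0 0 0.7; 150 -135 0 0 0 0 0.7; 165 -150 0 0 0 0 0.7; 170 -154 0 0 0 0 0.7; 170 -154 0 0 0 0 0.7; 170 -154 0 0 0 0 0.7")

```text
time_s: 12.88
eef_pos: [0.6091, 0.1185, 0.1382]
eef_rot: [0.0, 1.0, -0.0, -0.0]
wrist_force: [-0.3, 0.5, -0.5]
opening: 0.455
grasp_force: 60.5
```

```bash
python3 - <<'E'
from h import *
o=sensors.get_obs();print(o["eef_pos"],o["opening"],o["grasp_force"])
K,T,im=cam("wrist");cv2.imwrite("pics/w4.png",im)
for p in([.611,.119,.016],[.6,.227,.016]):
    c=np.linalg.inv(T)@[*p,1];print((K@c[:3])[:2]/c[2])
E
```

```text
[0.6091 0.1185 0.1382] 0.45513150899835253 60.54458141326904
[319.4807 194.0041]
[203.2845 205.4951]
```

View pics/w4.png

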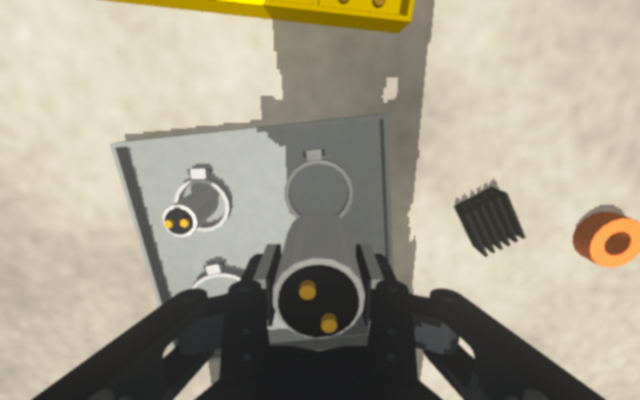

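The small cap stands in its ring at left. The middle cap is held upright at (318,300) and its ring is centred at (319,191), so I'll shift 2.5 mm in x and lower.

carry_out(deltas="2.5 -0.5 20 0 0 0 0.7; 2.5 -0.5 45 0 0 0 0.7; 2.5 -0.5 68 0 0 0 0.7; 2.5 -0.5 84 0 0 0 0.7; 2.5 -0.5 94 0 0 0 0.7; 2.5 -0.5 99 0 0 0 0.7; 2.5 -0.5 101.5 0 0 0 0.7; 2.5 -0.5 102.5 0 0 0 0.7; 2.5 -0.5 102.5 0 0 0 0.7")

```text
time_s: 14.05
eef_pos: [0.6127, 0.1198, 0.0365]
eef_rot: [-0.0, 1.0, -0.0, 0.0]
wrist_force: [0.6, -0.4, -1.3]
opening: 0.453
grasp_force: 60.5
```

carry_out(deltas="0 0 0.7 0 0 0 0.7; 0 0 1.4 0 0 0 0.7; 0 0 1.8 0 0 0 0.7; 0 0 1.8 0 0 0 0.7")

```text
time_s: 14.55
eef_pos: [0.6123, 0.1198, 0.0341]
eef_rot: [-0.0, 1.0, -0.0, -0.0]
wrist_force: [0.2, -0.8, -1.1]
opening: 0.453
grasp_force: 60.5
```

carry_out(deltas="0 0 0.6 0 0 0 0.7; 0 0 1 0 0 0 0.7; 0 0 1.3 0 0 0 0.7; 0 0 1.3 0 0 0 0.7")

```text
time_s: 15.05
eef_pos: [0.6124, 0.1198, 0.0335]
eef_rot: [0.0, 1.0, -0.0, 0.0]
wrist_force: [-3.0, -0.8, 5.3]
opening: 0.454
grasp_force: 60.6
```

carry_out(deltas="0 0 0 0 0 0 0.53; 0 0 0 0 0 0 0.48; 0 0 0 0 0 0 0.4; 0 0 0 0 0 0 0.3; 0 0 0 0 0 0 0.15; 0 0 -5 0 0 0 0; 0 0 -20 0 0 0 0; 0 0 -50 0 0 0 0; 0 0 -90 0 0 0 0; 0 0 -130 0 0 0 0; 0 0 -140 0 0 0 0; 0 0 -140 0 0 0 0")

```text
time_s: 16.55
eef_pos: [0.6127, 0.1198, 0.1739]
eef_rot: [-0.0, 1.0, -0.0, 0.001]
wrist_force: [-0.8, -0.0, -0.9]
opening: 1.002
grasp_force: 0.0
```

carry_out(deltas="-20 48 0 0 0 0 0; -42 100 0 0 0 0 0; -64 155 0 0 0 0 0; -87 210 0 0 0 0 0; -109 265 0 0 0 0 0; -132 320 0 0 0 0 0; -150 363 0 0 0 0 0; -160 388 0 0 0 0 0; -164 398 0 0 0 0 0; -164 398 0 0 0 0 0; -164 398 0 0 0 0 0")

```text
time_s: 17.92
eef_pos: [0.4485, -0.2769, 0.1724]
eef_rot: [-0.001, 1.0, 0.0, -0.0]
wrist_force: [-0.0, 0.2, -0.6]
opening: 1.002
grasp_force: 0.0
```

```bash
python3 - <<'E'
from h import *
o=sensors.get_obs();print(o["eef_pos"],o["eef_rot"],o["opening"])
K,T,im=cam("wrist");t=cam("top")[2]
c=np.linalg.inv(T)@[.447,-.279,.074,1];print((K@c[:3])[:2]/c[2])
cv2.imwrite("pics/w5.png",np.vstack([im[:,:],cv2.resize(t[110:260,150:510],(640,200))[:, :]]))
E
```

```text
[ 0.4485 -0.2769  0.1724] [-0.0005  1.      0.0005 -0.0003] 1.002096578982829
[322.7665 205.3065]
```

View pics/w5.png

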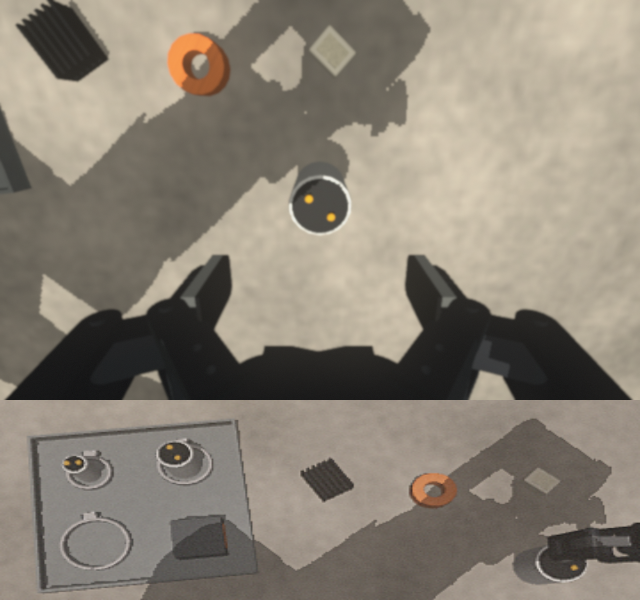

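The middle and small caps stand in their rings. The large cap top is at (320,205), on target.

carry_out(deltas="-1.5 1 40 0 0 0 0; -1.5 1 80 0 0 0 0; -1.5 1 112 0 0 0 0; -1.5 1 130 0 0 0 0; -1.5 1 138 0 0 0 0; -1.5 1 140 0 0 0 0; -1.5 1 140 0 0 0 0.15; -1.5 1 140 0 0 0 0.3; -1.5 1 140 0 0 0 0.4; -1.5 1 140 0 0 0 0.5; -1.5 1 140 0 0 0 0.55; -1.5 1 140 0 0 0 0.55")

```text
time_s: 19.52
eef_pos: [0.4474, -0.2797, 0.034]
eef_rot: [0.001, 1.0, -0.0, 0.001]
wrist_force: [0.7, 1.5, 6.1]
opening: 0.622
grasp_force: 62.8
```

carry_out(deltas="0 0 -8 0 0 0 0.6; 0 0 -25 0 0 0 0.6; 0 0 -55 0 0 0 0.6; 0 0 -85 0 0 0 0.6; 0 0 -105 0 0 0 0.6; 0 0 -110 0 0 0 0.6")

```text
time_s: 20.27
eef_pos: [0.4476, -0.28, 0.1453]
eef_rot: [0.001, 1.0, -0.0, 0.001]
wrist_force: [0.7, -0.3, -2.8]
opening: 0.619
grasp_force: 63.3
```

carry_out(deltas="2 -20 0 0 0 0 0.6; 5 -60 0 0 0 0 0.6; 9 -105 0 0 0 0 0.6; 14 -155 0 0 0 0 0.6; 18 -205 0 0 0 0 0.6; 22 -255 0 0 0 0 0.6; 27 -305 0 0 0 0 0.6; 31 -355 0 0 0 0 0.6; 36 -405 0 0 0 0 0.6; 40 -450 0 0 0 0 0.6; 43 -482 0 0 0 0 0.6; 44 -496 0 0 0 0 0.6")

```text
time_s: 21.78
eef_pos: [0.489, 0.2189, 0.1416]
eef_rot: [0.0, 1.0, 0.001, -0.001]
wrist_force: [-0.1, -0.3, -2.1]
opening: 0.617
grasp_force: 63.7
```

carry_out(deltas="0 0 0 0 0 0 0.6; 0 0 0 0 0 0 0.6")

```text
time_s: 22.02
eef_pos: [0.4904, 0.216, 0.1425]
eef_rot: [0.0, 1.0, -0.0, -0.001]
wrist_force: [0.4, -1.6, -1.3]
opening: 0.618
grasp_force: 63.7
```

```bash
python3 - <<'E'
from h import *
o=sensors.get_obs();print(o["eef_pos"],o["opening"],o["grasp_force"])
K,T,im=cam("wrist");cv2.imwrite("pics/w6.png",im)
for p in([.4915,.217,.016],[.611,.119,.016],[.6,.227,.016]):
    c=np.linalg.inv(T)@[*p,1];print((K@c[:3])[:2]/c[2])
E
```

```text
[0.4904 0.216  0.1425] 0.6176508220372863 63.65598678588867
[318.7778 193.6038]
[438.9023  52.092 ]
[306.7025  66.8644]
```

View pics/w6.png

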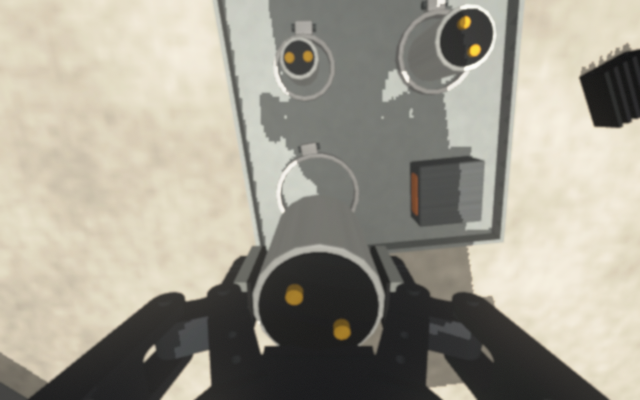

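The large ring is at about (317,192), within 1–2 mm of the plan, and the large cap is held upright above it. I'll shift 1.5 mm and lower.

carry_out(deltas="1.5 -1.5 20 0 0 0 0.6; 1.5 -1.5 45 0 0 0 0.6; 1.5 -1.5 68 0 0 0 0.6; 1.5 -1.5 84 0 0 0 0.6; 1.5 -1.5 94 0 0 0 0.6; 1.5 -1.5 99 0 0 0 0.6; 1.5 -1.5 101.5 0 0 0 0.6; 1.5 -1.5 102.5 0 0 0 0.6; 1.5 -1.5 102.5 0 0 0 0.6")

```text
time_s: 23.2
eef_pos: [0.4926, 0.2184, 0.0408]
eef_rot: [-0.0, 1.0, -0.0, 0.0]
wrist_force: [0.7, 0.3, -1.8]
opening: 0.623
grasp_force: 63.6
```

carry_out(deltas="0 0 0.7 0 0 0 0.6; 0 0 1.4 0 0 0 0.6; 0 0 1.8 0 0 0 0.6; 0 0 1.8 0 0 0 0.6")

```text
time_s: 23.7
eef_pos: [0.4923, 0.2183, 0.0385]
eef_rot: [0.0, 1.0, -0.0, -0.0]
wrist_force: [-0.1, 0.4, -2.1]
opening: 0.619
grasp_force: 63.6
```

carry_out(deltas="0 0 0.5 0 0 0 0.6; 0 0 0.9 0 0 0 0.6; 0 0 1.2 0 0 0 0.6; 0 0 1.2 0 0 0 0.6")

```text
time_s: 24.2
eef_pos: [0.4924, 0.2183, 0.038]
eef_rot: [0.0, 1.0, -0.0, 0.0]
wrist_force: [-3.1, -0.6, 5.8]
opening: 0.621
grasp_force: 63.8
```

carry_out(deltas="0 0 0 0 0 0 0.36; 0 0 0 0 0 0 0.32; 0 0 0 0 0 0 0.26; 0 0 0 0 0 0 0.18; 0 0 0 0 0 0 0.08; 0 0 -5 0 0 0 0; 0 0 -20 0 0 0 0; 0 0 -50 0 0 0 0; 0 0 -90 0 0 0 0; 0 0 -130 0 0 0 0; 0 0 -150 0 0 0 0; 0 0 -150 0 0 0 0")

```text
time_s: 25.7
eef_pos: [0.4938, 0.2187, 0.1904]
eef_rot: [-0.001, 1.0, -0.0, 0.003]
wrist_force: [-0.6, 0.8, -0.2]
opening: 0.997
grasp_force: 0.0
```

carry_out(deltas="0 50 0 0 0 0 0; 0 100 0 0 0 0 0; 0 150 0 0 0 0 0; 0 200 0 0 0 0 0; 0 250 0 0 0 0 0; 0 290 0 0 0 0 0; 0 300 0 0 0 0 0; 0 300 0 0 0 0 0")

```text
time_s: 26.7
eef_pos: [0.4918, -0.0815, 0.1866]
eef_rot: [-0.001, 1.0, -0.001, -0.001]
wrist_force: [1.3, 0.2, 0.1]
opening: 0.995
grasp_force: 0.0
```

```bash
python3 - <<'E'
from h import *
a=cam("top")[2];b=cam("side")[2]
cv2.imwrite("pics/f.png",np.hstack([cv2.resize(a[100:270,150:320],(400,400)),cv2.resize(b[190:380,180:370],(400,400))]))
E
```

```text
(no output)
```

View pics/f.png

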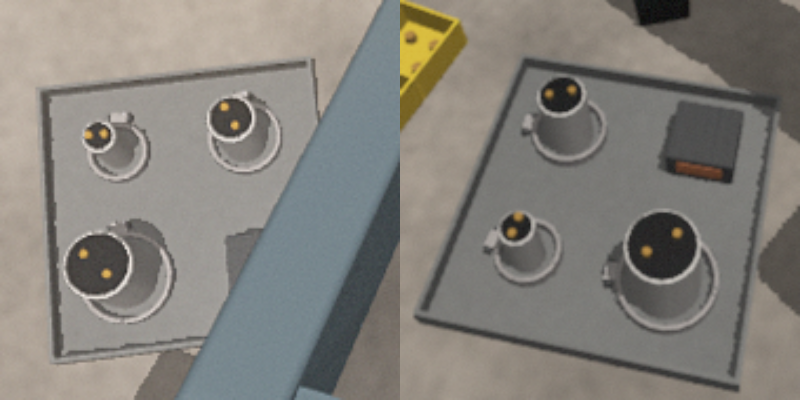

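All three caps stand upright inside their rings in both views, and the robot is clear.

```bash
python3 -c "
from bench import ctrl
print(ctrl.hand_in())"
```

```text
the job is handed in; nothing more can be done
None
```

All three capacitors were set down upright, terminals up, each inside the ring for its size (small first, then middle, then large); the choke, heatsink and relay were not touched, and the job was handed in at about 27 s.

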